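# Seat the nest plate of an engraving fixture on its pins and lock it

## Task

Load the engraving fixture without picking anything up: with the fingertips, push the aluminium nest plate along the loading ledge, between the fence and the guide, until its two holes drop over the two locating pins and it lies flat on the floor of the nest, its top flush with the ledge. Then push the swing clamp (the steel arm with the black knob) round over the front edge of the seated plate as far as it will go. Do not lift the plate or tip it up, and leave the other things on the bench where they are.

Things in the scene. Friction and masses are not known exactly. Their poses are not given: they have to be found in the camera images.
- fixture: Engraving fixture that does not move: black base plate 10 mm thick on four rubber feet 32 mm high, from x = -99 to +93 and y = -54 to +50 mm in its own frame. Origin on the bench top below. Its +x is the way the plate is to be pushed, z up. The grey loading ledge covers x from -99 to -5, the nest (floor at z = 42) the rest. All 'fixture' coordinates below are mm in this frame.
- ledge_edge (a point): Middle of the edge where the loading ledge (top at z = 49, 7 above the nest floor) ends and the nest begins: fixture (-5, 3, 49). It lies on the centre line (y = 3) of the channel between fence and guide, which is 66 mm wide.
- fence (a point): Middle of the upper inner edge of the long steel fence, fixture (-11, 36, 53). The fence runs along x from -99 to +77, is 8 mm thick and stands 4 mm above the ledge. A plate pushed against it lies square. Across the far end of the nest, at x = 82, stands a steel end stop of the same height (y from -2 to 28): it halts the plate 1.5 mm past the pins' centres, where the bullet noses still draw it down.
- guide (a point): Middle of the upper inner edge of the short steel guide opposite the fence, fixture (39, -30, 53). The guide runs along x from 27 to 51, is 8 mm thick and as high as the fence; ahead of it, from x = 27 back to 2, its mouth flares outwards by 11 mm.
- pin0 (a point): Tip of the first locating pin, fixture (38.5, -19, 48.5): steel, 8 mm diameter, bullet-nosed (3.6 mm across at the tip), standing 6.5 mm above the nest floor, 0.5 below the ledge.
- pin1 (a point): Tip of the second locating pin, fixture (38.5, 25, 48.5), of the same shape.
- nest_plate: Loose aluminium plate 84 (x) x 64 (y) x 7 mm, 0.14 to 0.25 kg, five copper blanks fixed in its top. Origin: centre of its underside. It starts flat on the ledge behind the guide, 8 to 15 mm off the channel's centre line towards -y, its +x within 0.15 rad of the fixture's. It slides level on the ledge, then on ledge and pins, origin at fixture z = 49; seated, the origin is at fixture (38.5, 3, 42).
- hole0 (a point): Centre, at the underside, of the plate's hole that belongs on pin0, (0, -22, 0) mm in the plate's frame: a through hole of 10.4 mm diameter.
- hole1 (a point): Centre, at the underside, of the plate's hole that belongs on pin1, (0, +22, 0) mm in the plate's frame, of the same size.
- push_bar (a point): Top centre of the brass bar on the plate's rear end, to push against: 10 (x) x 52 (y) x 14 mm high on top of the plate, its rear face 2 mm inside the plate's rear edge. The point lies at (-35, 0, 21) mm in the plate's frame. The plate slides easily: a push under 2 N moves it.
- clamp (a joint): Angle of the steel swing clamp (rad). At 0 its arm points along the fixture's +x, clear of the plate; it grows as the arm swings anticlockwise seen from above; at 1.57 the arm points along the fixture's +y, over the plate's front edge. Stops at -0.8 and 1.6. About 1 N at the knob turns it and it stays where it is left. It passes 1.5 mm above the seated plate; an unseated plate blocks it.
- clamp_pivot (a point): Vertical axis of the clamp, fixture (72, -44, 55.5), at the level of the arm's top face; a screw head stands 4 mm above it. The arm is 5 mm thick, 11 to 16 wide and reaches 31 mm from the axis.
- clamp_knob (a point): Top centre of the black knob that stands on the clamp's arm: 12 mm diameter, 23 mm high above the arm, 24.5 mm from the axis; its top is 78.5 mm above the bench.
- wax_block: Bystander, to be left alone: blue carving wax block, 30 x 46 x 19 mm high. Origin: centre of its underside.
- burr_case: Bystander, to be left alone: round red case, 36 mm across, 16 high. Origin: centre of its underside.
- yellow_pot: Bystander, to be left alone: small yellow pot with a lid, 30 mm across, 36 high. Origin: centre of its underside.
- dapping_block: Bystander, to be left alone: grey steel cube of 36 mm. Origin: centre of its underside.
- file_box: Bystander, to be left alone: flat blue steel box, 47 x 86 x 22 mm high. Origin: centre of its underside.
- polish_pot: Bystander, to be left alone: red and white pot with a white lid, 40 mm across, 34 high. Origin: centre of its underside.
- phone_stand: Bystander, to be left alone: small black display stand, 35 x 60 x 80 mm high. Origin: centre of its underside.

How it is judged:
By the outcome, as a careful person would: the job done as asked, in the order asked, and still so for the second after the job is handed in, with the robot touching nothing.
It also fails if it takes over 58 s, if anything falls off the work surface, if the arm or the gripper's body presses on something with over 40 N, if the wrist force passes 120 N, or if a joint passes its speed limit or range.

## Robot

A 6-joint arm with a two-finger parallel gripper is mounted at the origin on a cart in front of the work surface, level with it; the furniture and walls round the work are solid. World frame = base frame: x ahead of the robot, y to its left, z up, the work surface at z = 0. Lengths are in mm, angles in rad, forces in N, time in s.
With the tool pointing down it reaches from about 325 to 900 mm from the base axis. Payload 3.5 kg.
Tool frame: the origin (TCP) lies between the finger pads; the fingertips stand 17 mm ahead of it and the grasp point (between the pads) lies 2 mm behind it; z points along the fingers, y is the direction in which the jaws open and shut (so a half turn about z gives the same grasp; the last joint's range is limited). The gripper opens to 85 mm and grips with 20 to 120 N. Pads are 22 mm wide; open, the fingers measure 114 mm over their backs; the gripper's body (76 mm by 85 mm) begins 54 mm behind the grasp point. The pads swing forward as they close: fully open they stand 13 mm farther back than shut.
Start: joints at [1.125, 0.276, -0.026, 1.268, 0, 1.467], TCP at [210.085, 588.631, 248.313] pointing down, gripper open.
Joint ranges: [-3.12, 3.12], [-0.85, 1.88], [-1.08, 1.24], [-1.95, 2.15], [-1.57, 1.53], [-3.14, 3.14]. Speed limits (rad/s): [2.57, 2.57, 3.14, 3.14, 3.14, 3.14].

## Interface

Orientations are given as a unit quaternion [w, x, y, z].
In Python, from bench import arm gives the robot as it stands. Calls block until the motion is done:
- arm.goto(position, orientation): joint-space move of the TCP to a pose.
- arm.move_linear(position, attitude=None, rate=150, f_stop=None): straight line of the TCP; attitude=None keeps the orientation; rate is the mean speed in mm/s. With f_stop (N) it stops when the force on the tool has changed by that much, and returns True; else False.
- arm.move_j(angles): joint-space move.
- arm.set_gripper(opening): finger opening in mm; the grip force is fixed at half the most; returns when the fingers have stopped.
- arm.wait(seconds).
- arm.inverse_kinematics(position, orientation): joint angles nearest the present ones, or None.
- arm.sense(): the state.
- arm.read_camera(name): name is "side" or "top" or "wrist"; returns the picture (400x640x3 uint8, blue, green, red); there is no depth.
- arm.get_calibration(name): a dict with "camera_matrix" (3x3 intrinsics, pixels), "R" (3x3) and "t" (3): a world point X has camera coordinates R X + t; the wrist camera has in their place "tool_from_camera" (4x4, takes a point from camera to tool coordinates, whose origin is the TCP and whose axes are the flange's). Camera axes: x right, y down, z forward; pixel columns grow to the right and rows downward; lengths in mm; the calibration is good to about 2 mm. A picture is of the moment at which its call begins: read the wrist's pose just before it. get_calibration takes no time and is no camera call.
A pose or a line that the arm cannot do raises arm.IKError and nothing moves.
- arm.finish_job(): hands the job in, once; it reports no verdict.
The state is a dict: "t": time; "joint_pos": joint angles; "qd": joint speeds; "joint_torque": joint torques, N m; "ee_pos": TCP position; "tool_rot": TCP orientation; "wrist_force": force on the tool from outside, world axes, zero at the start; "wrist_torque": the same for the moment, N m; "finger_gap": finger opening in mm.
Only numpy, scipy, OpenCV 4.12 (cv2) and the standard library are available. Lean on these libraries where they do the work, as an engineer would, in place of code of your own. Each camera call takes 0.05 s, during which the arm holds its last target.

## Working session

There is one attempt and no reset: what is moved stays moved. The work goes in short steps, each a Python script; the robot and the scene stay as the last script left them, time stands still between calls to the robot, and variables do not carry over. Pictures are saved under pics/ and viewed, and the job is handed in when it is done.

```bash
ls; mkdir -p pics; python3 - <<'E'
from bench import arm
import cv2, numpy as np
s=arm.sense(); print(s)
for n in ("top","side","wrist"):
    im=arm.read_camera(n); cv2.imwrite(f"pics/{n}0.png",im); c=arm.get_calibration(n); print(n,{k:np.round(v,4).tolist() for k,v in c.items()})
E
```

```text
pics
{'t': 0.0, 'joint_pos': array([ 1.12460387e+00,  2.77130343e-01, -2.78963963e-02,  1.26801337e+00,
        9.27981951e-06,  1.46738573e+00]), 'qd': array([-0.00012631, -0.00225421, -0.00062127,  0.00011459,  0.00110279,
       -0.00011828]), 'joint_torque': array([ 7.05496386e-04, -4.45513308e+01,  2.95199919e+01,  1.61682878e-02,
        7.26725125e-05, -2.38765828e-06]), 'ee_pos': array([209.75480927, 587.95304971, 247.15401167]), 'tool_rot': array([-3.08897931e-04,  1.70552960e-01,  9.85347872e-01, -1.07853881e-03]), 'wrist_force': array([-0.01663318, -0.48230095, -0.4706845 ]), 'wrist_torque': array([0.07216241, 0.0197453 , 0.01503022]), 'finger_gap': 85.5792372113201}
top {'camera_matrix': [[507.6433, 0.0, 318.842], [0.0, 507.6433, 201.9479], [0.0, 0.0, 1.0]], 'R': [[-0.08, -0.9968, -0.0068], [-0.9197, 0.0764, -0.3851], [0.3844, -0.0245, -0.9229]], 't': [13.0202, 471.3847, 1167.0059]}
side {'camera_matrix': [[455.0714, 0.0, 320.9363], [0.0, 455.0714, 204.5273], [0.0, 0.0, 1.0]], 'R': [[0.4673, -0.884, -0.0166], [-0.7092, -0.3636, -0.6041], [0.528, 0.294, -0.7967]], 't': [-247.0864, 345.7432, 1130.4525]}
wrist {'camera_matrix': [[346.3427, 0.0, 321.6338], [0.0, 346.3427, 198.5199], [0.0, 0.0, 1.0]], 'tool_from_camera': [[-0.0006, -0.9645, -0.2639, 66.8009], [1.0, -0.0004, -0.0005, 1.1054], [0.0004, -0.2639, 0.9645, -124.8779], [0.0, 0.0, 0.0, 1.0]]}
```

View pics/top0.png

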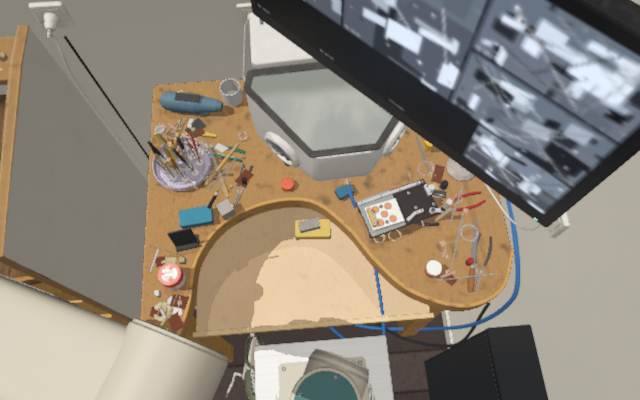

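View pics/side0.png

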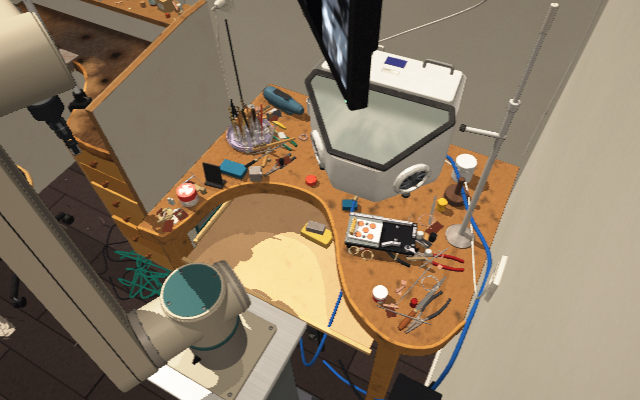

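View pics/wrist0.png

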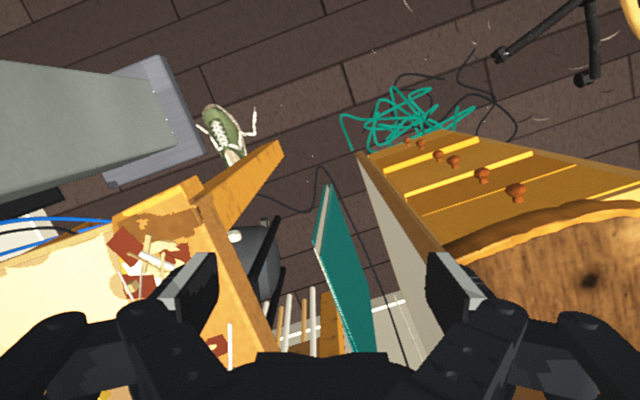

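The fixture is near top (400,208) and side (385,234), with a glovebox and a hanging monitor close by. I'll zoom in on it.

```bash
cat > h.py <<'E'
import numpy as np, cv2
def ray(c,px):
    K=np.array(c["camera_matrix"]);R=np.array(c["R"]);t=np.array(c["t"])
    return -R.T@t, R.T@np.linalg.inv(K)@np.array([px[0],px[1],1.])
def onplane(c,px,z):
    o,d=ray(c,px); return o+d*(z-o[2])/d[2]
def proj(c,X):
    p=np.array(c["camera_matrix"])@(np.array(c["R"])@np.asarray(X,float)+np.array(c["t"])); return p[:2]/p[2]
def wcal(arm,s):
    from scipy.spatial.transform import Rotation as Ro
    c=arm.get_calibration("wrist");w=s["tool_rot"];T=np.eye(4);T[:3,:3]=Ro.from_quat([w[1],w[2],w[3],w[0]]).as_matrix();T[:3,3]=s["ee_pos"]
    M=np.linalg.inv(T@np.array(c["tool_from_camera"]))
    return dict(camera_matrix=c["camera_matrix"],R=M[:3,:3],t=M[:3,3])
E
python3 - <<'E'
from bench import arm
from h import *
t=cv2.imread("pics/top0.png");s=cv2.imread("pics/side0.png")
cv2.imwrite("pics/tz.png",cv2.resize(t[165:255,330:460],None,fx=6,fy=6,interpolation=cv2.INTER_CUBIC))
cv2.imwrite("pics/sz.png",cv2.resize(s[195:275,330:460],None,fx=6,fy=6,interpolation=cv2.INTER_CUBIC))
c=arm.get_calibration("top")
for p in [(360,212),(372,236),(440,208),(420,182)]: print(p,onplane(c,p,49).round(1))
E
```

```text
(360, 212) [ 453.3 -129.3   49. ]
(372, 236) [ 386.5 -152.1   49. ]
(440, 208) [ 447.3 -334.9   49. ]
(420, 182) [ 524.3 -295.3   49. ]
```

View pics/tz.png

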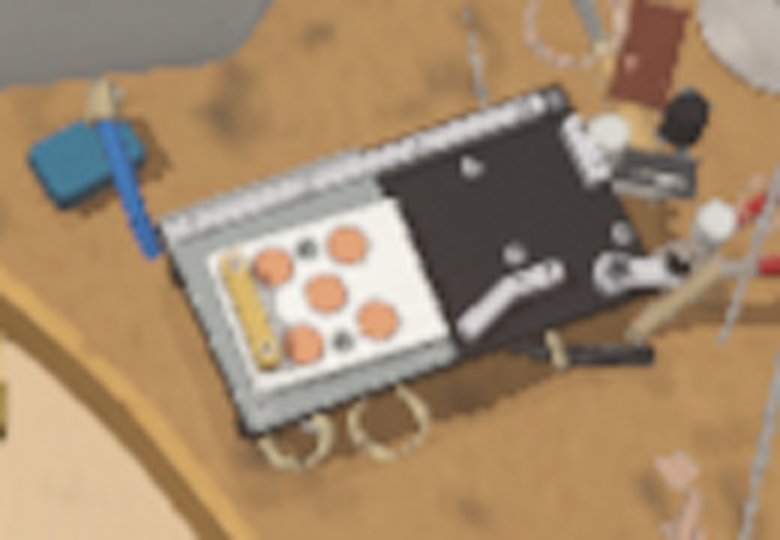

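View pics/sz.png

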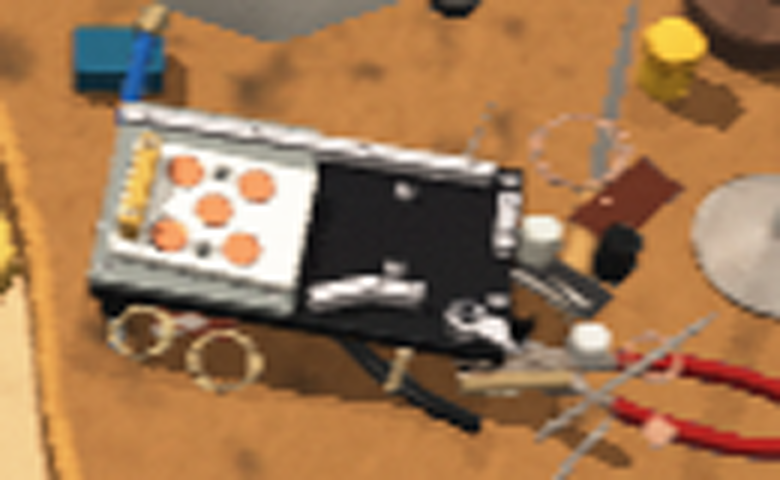

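```bash
cat >> h.py <<'E'
def tri(c1,p1,c2,p2):
    o1,d1=ray(c1,p1);o2,d2=ray(c2,p2);d1=d1/np.linalg.norm(d1);d2=d2/np.linalg.norm(d2)
    A=np.stack([d1,-d2],1);k=np.linalg.lstsq(A,o2-o1,rcond=None)[0]
    a=o1+k[0]*d1;b=o2+k[1]*d2
    return (a+b)/2,np.linalg.norm(a-b)
E
python3 - <<'E'
from bench import arm
from h import *
ct,cs=arm.get_calibration("top"),arm.get_calibration("side")
T=lambda u,v:(330+u/6-.4,165+v/6-.4); S=lambda u,v:(330+u/6-.4,195+v/6-.4)
P1=onplane(ct,T(470,166),48.5);P0=onplane(ct,T(516,252),48.5);print("top",P1,P0,np.linalg.norm(P1-P0))
Q1=onplane(cs,S(405,188),48.5);Q0=onplane(cs,S(396,268),48.5);print("side",Q1,Q0,np.linalg.norm(Q1-Q0))
print([tri(ct,T(470,166),cs,S(405,188)),tri(ct,T(516,252),cs,S(396,268))])
for nm,p,q in [("knob?",T(680,262),S(520,328)),("pivot",T(612,270),S(468,318)),("whitepotA",T(610,130),S(543,230)),("whitepotB",T(717,215),S(590,335)),("blackthing",T(685,105),S(620,240))]: print(nm,tri(ct,p,cs,q))
print("cams",ray(ct,(0,0))[0],ray(cs,(0,0))[0])
for p in [(252,5),(548,218)]:
  print("mon",p,tri(ct,p,cs,(355,106)))
e=(P1-P0)[:2];e/=np.linalg.norm(e);ex=np.array([e[1],-e[0]])
print("ex",ex,"yaw",np.arctan2(ex[1],ex[0]))
O=(P0+P1)[:2]/2-38.5*ex-3*e;print("O",O)
E
```

```text
top [ 498.02401106 -259.64522384   48.5       ] [ 456.51776329 -273.32890789   48.5       ] 43.703681923205714
side [ 495.06744379 -260.43799063   48.5       ] [ 451.91095415 -273.54690557   48.5       ] 45.10350594439777
[(array([ 499.1852504 , -260.11862755,   43.85552809]), np.float64(1.7558041447604003)), (array([ 457.10977685, -273.54528598,   43.10321226]), np.float64(3.3244504969826543))]
knob? (array([ 439.16833628, -337.15558177,   63.67374018]), np.float64(2.7077794408396594))
pivot (array([ 444.86866598, -312.82393194,   45.72192744]), np.float64(2.4305359080064535))
whitepotA (array([ 514.3226675 , -325.43659055,   34.17920456]), np.float64(3.9705432943264842))
whitepotB (array([ 469.78748374, -364.68656557,   34.83863984]), np.float64(4.499766193390169))
blackthing (array([ 522.02532502, -359.33595103,   38.45310539]), np.float64(3.2562540001210247))
cams [ -13.96041594    5.60226892 1258.59031031] [-236.1956868  -425.10651327 1105.44515892]
mon (252, 5) (array([1226.79752859,  156.68503627, -139.76914847]), np.float64(175.31826235991738))
mon (548, 218) (array([ 162.31328598, -255.95694723,  736.25990936]), np.float64(3.343521487830028))
ex [ 0.3131014 -0.9497197] yaw -1.2523394480516399
O [ 462.36732412 -230.86216154]
```

```bash
python3 - <<'E'
from bench import arm
from h import *
D=[]
for x in range(350,800,75):
  for z in (100,200,300):
    q=arm.inverse_kinematics([x*.89,-x*.456,z],[0,1,0,0])
    if q is not None: D.append((x,z,*q))
D=np.array(D);np.set_printoptions(suppress=True,precision=3)
print(D)
x,z,q2,q3,q4=D[:,0],D[:,1],D[:,3],D[:,4],D[:,5]
print("sum",q2-q3+q4)
b=q2-q3;o=np.ones_like(x)
o0=0*o
A=np.r_[np.c_[np.sin(q2),np.cos(q2),np.sin(b),np.cos(b),o,o0],np.c_[np.cos(q2),-np.sin(q2),np.cos(b),-np.sin(b),o0,o]]
s=np.linalg.lstsq(A,np.r_[x,z],rcond=None);print(s[0],s[1])
E
```

```text
[[350.    100.     -0.659  -0.08   -0.768   0.884   0.      2.483]
 [350.    200.     -0.659  -0.198  -0.627   1.142   0.      2.483]
 [350.    300.     -0.659  -0.256  -0.457   1.37    0.      2.483]
 [425.    100.     -0.626   0.06   -0.63    0.882   0.      2.516]
 [425.    200.     -0.626  -0.05   -0.501   1.119   0.      2.516]
 [425.    300.     -0.626  -0.11   -0.341   1.34    0.      2.516]
 [500.    100.     -0.603   0.187  -0.48    0.904   0.      2.539]
 [500.    200.     -0.603   0.088  -0.361   1.123   0.      2.539]
 [500.    300.     -0.603   0.029  -0.208   1.333   0.      2.539]
 [575.    100.     -0.586   0.308  -0.319   0.944   0.      2.556]
 [575.    200.     -0.586   0.218  -0.206   1.147   0.      2.556]
 [575.    300.     -0.586   0.165  -0.057   1.348   0.      2.556]
 [650.    100.     -0.573   0.426  -0.145   1.      0.      2.569]
 [650.    200.     -0.573   0.347  -0.034   1.19    0.      2.569]
 [650.    300.     -0.573   0.301   0.114   1.384   0.      2.569]
 [725.    100.     -0.563   0.546   0.048   1.072   0.      2.579]
 [725.    200.     -0.563   0.478   0.159   1.252   0.      2.579]
 [725.    300.     -0.563   0.442   0.312   1.442   0.      2.579]]
sum [1.571 1.571 1.571 1.571 1.571 1.571 1.571 1.571 1.571 1.571 1.571 1.571
 1.571 1.571 1.571 1.571 1.571 1.571]
[ 543.886    0.563   15.722  489.315    4.435 -143.951] [1.306]
```

```bash
python3 - <<'E'
from bench import arm
from h import *
np.set_printoptions(suppress=True,precision=1)
ct,cs=arm.get_calibration("top"),arm.get_calibration("side")
print("cap",tri(ct,(332,388),cs,(193,290)))
for p in [(548,218),(450,148),(350,77),(252,8)]: print(p,onplane(ct,p,736))
print(onplane(ct,(640,100),736), onplane(ct,(640,140),736))
print("hood corner", tri(ct,(350,180),cs,(410,195)))
E
```

```text
cap (array([ 12.8,  -8.2, 298. ]), np.float64(30.730748090710733))
(548, 218) [ 163.8 -257.4  736. ]
(450, 148) [ 258.9 -166.   736. ]
(350, 77) [368.2 -60.3 736. ]
(252, 8) [489.4  57.9 736. ]
[ 304.9 -406.7  736. ] [ 250.8 -388.9  736. ]
hood corner (array([ 656.1, -181.9,  -77.5]), np.float64(143.97795100424187))
```

```bash
python3 - <<'E'
import cv2
s=cv2.imread("pics/side0.png"); cv2.imwrite("pics/sl.png",cv2.resize(s[0:400,0:300],None,fx=2,fy=1.5))
E
```

```text
(no output)
```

View pics/sl.png

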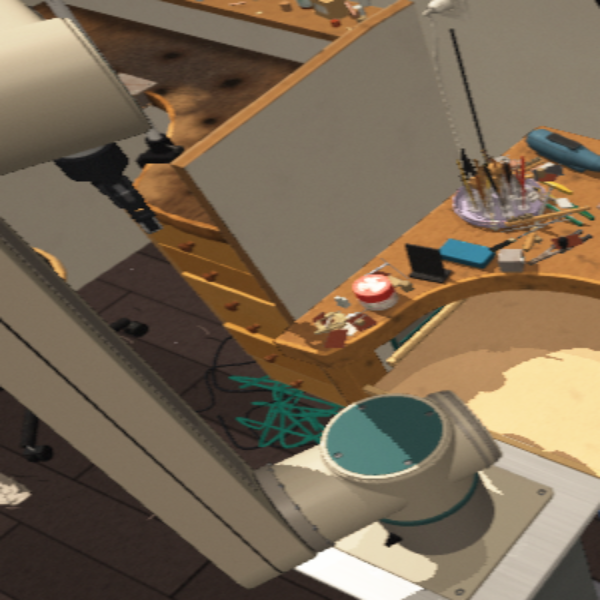

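```bash
python3 - <<'E'
from bench import arm
from h import *
np.set_printoptions(suppress=True,precision=1)
ct,cs=arm.get_calibration("top"),arm.get_calibration("side")
for z in (0,100,200,250,300,350): print(z,proj(cs,(0,0,z)),proj(ct,(0,0,z)))
E
```

```text
0 [221.5 343.7] [324.5 407. ]
100 [213.2 328.1] [324.7 406.4]
200 [203.6 309.9] [324.9 405.7]
250 [198.2 299.7] [325.  405.3]
300 [192.3 288.5] [325.1 404.9]
350 [185.8 276.3] [325.2 404.4]
```

```bash
cat >> h.py <<'E'
def quat(psi): return [0,float(np.cos(psi/2)),float(np.sin(psi/2)),0]
E
python3 - <<'E'
from bench import arm
from h import *
np.set_printoptions(suppress=True,precision=2)
arm.goto([430,120,200],quat(0.3))
q=quat(-1.252)
arm.goto([445,-175,165],q)
arm.set_gripper(0)
arm.wait(0.2)
s=arm.sense();im=arm.read_camera("wrist");cv2.imwrite("pics/w1.png",im)
import pickle;pickle.dump((s,im),open("w1.pkl","wb"))
print(s["t"],s["ee_pos"],s["tool_rot"],s["joint_pos"],s["wrist_force"],s["finger_gap"])
E
```

```text
7.425 [ 445.   -175.02  165.01] [ 0.    0.81 -0.59  0.  ] [-0.51  0.08 -0.45  1.04 -0.   -2.4 ] [-0.44  0.4  -0.35] -0.07535283224412535
```

View pics/w1.png

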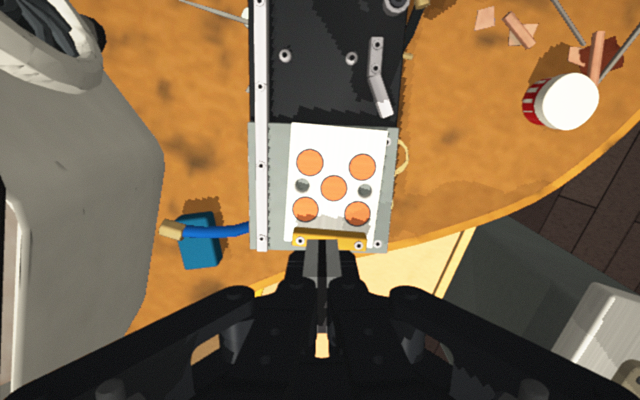

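The wrist view shows the pins at (284,55) and (350,58), and the plate holes at (302,185) and (365,190). The plate's front corners are near (290,123) and (388,130). Next I'll refine these points.

```bash
python3 - <<'E'
import cv2
im=cv2.imread("pics/w1.png");cv2.imwrite("pics/w1z.png",cv2.resize(im[0:140,235:425],None,fx=4,fy=4,interpolation=cv2.INTER_CUBIC));cv2.imwrite("pics/w1y.png",cv2.resize(im[110:260,235:425],None,fx=4,fy=4,interpolation=cv2.INTER_CUBIC))
E
```

```text
(no output)
```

View pics/w1z.png

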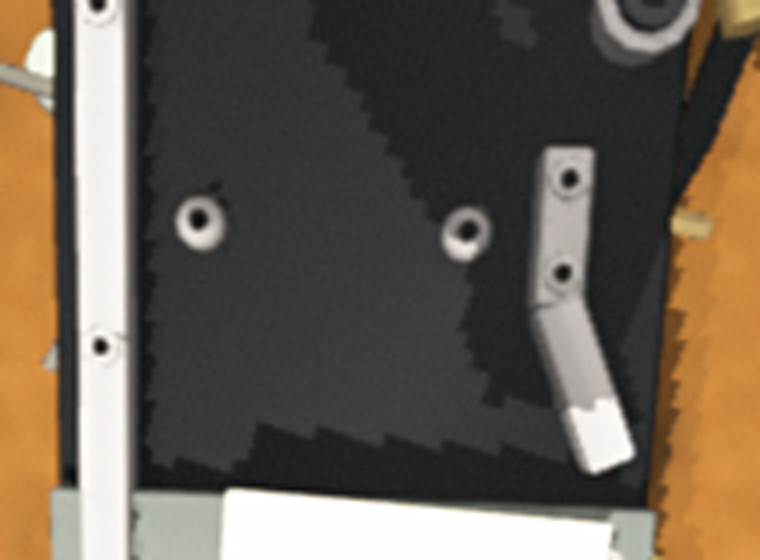

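View pics/w1y.png

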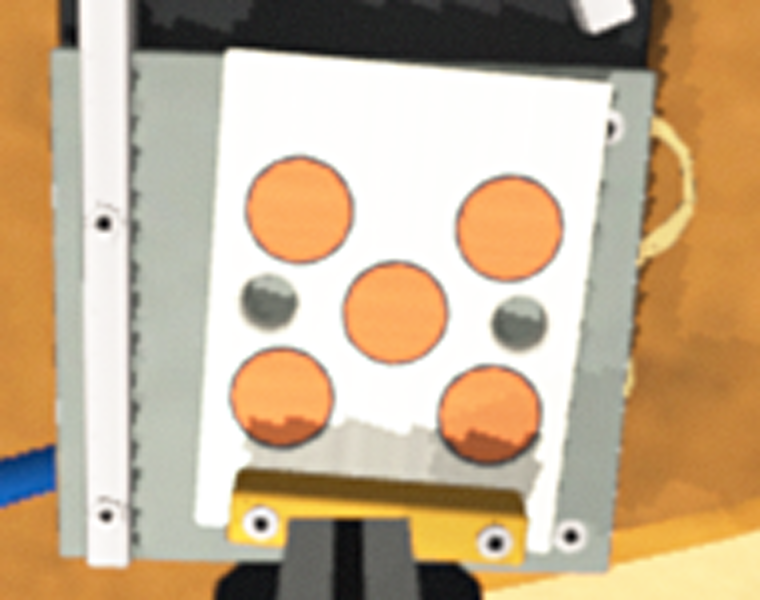

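```bash
python3 - <<'E'
from bench import arm
from h import *
import pickle
np.set_printoptions(suppress=True,precision=2)
s,im=pickle.load(open("w1.pkl","rb"));c=wcal(arm,s)
Z=lambda u,v:(235+u/4-.4,v/4-.4);Y=lambda u,v:(235+u/4-.4,110+v/4-.4)
p1=onplane(c,Z(200,219),48.5)[:2];p0=onplane(c,Z(467,231),48.5)[:2]
print("pins",p1,p0,np.linalg.norm(p1-p0))
f1=onplane(c,Z(131,100),53)[:2];f2=onplane(c,Y(128,560),53)[:2]
d=f1-f2;print("fence yaw",np.arctan2(d[1],d[0]))
e=p1-p0;print("pin yaw",np.arctan2(-e[0],e[1]))
r=onplane(c,Y(55,52),49)[:2];r2=onplane(c,Y(653,72),49)[:2];e2=r-r2;print("edge yaw",np.arctan2(-e2[0],e2[1]),np.linalg.norm(e2))
for psi in [np.arctan2(d[1],d[0])]:
  ex=np.array([np.cos(psi),np.sin(psi)]);ey=np.array([-ex[1],ex[0]])
  O=(p0+p1)/2-38.5*ex-3*ey
  fx=lambda P:np.array([(P-O)@ex,(P-O)@ey])
  print("psi",psi,"O",O)
  for n,P in [("p0",p0),("p1",p1),("fence",f1),("fence2",f2),("edgeL",r),("edgeR",r2)]: print(n,fx(P))
  for n,uv in [("h1",(269,301)),("h0",(520,323)),("FL",(228,50)),("FR",(612,80)),("RL",(197,525)),("RR",(545,552))]: print(n,fx(onplane(c,Y(*uv),56)[:2]))
  h1=onplane(c,Y(269,301),56)[:2];h0=onplane(c,Y(520,323),56)[:2];print(np.linalg.norm(h1-h0)); k=h1-h0;print("plate rel yaw",np.arctan2(-k[0],k[1])-psi)
ct=arm.get_calibration("top")
E
```

```text
pins [ 498.71 -259.28] [ 456.99 -271.12] 43.371425032887544
fence yaw -1.2977813117225703
pin yaw -1.2943056383468408
edge yaw -1.2854083820776154 101.96177675284537
psi -1.2977813117225703 O [ 464.58 -228.93]
p0 [ 38.58 -18.69]
p1 [38.42 24.69]
fence [54.65 35.25]
fence2 [-97.08  35.25]
edgeL [-5.97 48.53]
edgeR [ -4.7  -53.42]
h1 [-46.11  10.55]
h0 [-48.07 -33.2 ]
FL [-3.92 18.59]
FR [ -5.91 -45.21]
RL [-88.32  22.33]
RR [-90.77 -41.1 ]
43.78838352899128
plate rel yaw -0.04485820481389213
```

```bash
cat >> h.py <<'E'
psi=-1.296;ex=np.array([np.cos(psi),np.sin(psi)]);ey=np.array([-ex[1],ex[0]]);O=np.array([464.6,-229.0]);Q=quat(psi)
def W(x,y,z): p=O+x*ex+y*ey; return [float(p[0]),float(p[1]),float(z)]
def F(p): d=np.asarray(p)[:2]-O; return np.array([d@ex,d@ey,p[2]])
E
python3 - <<'E'
from bench import arm
from h import *
np.set_printoptions(suppress=True,precision=2)
arm.move_linear(W(-47,-63,110),attitude=Q)
r=arm.move_linear(W(-47,-63,70),rate=60,f_stop=4); s=arm.sense();print(r,F(s["ee_pos"]),s["wrist_force"])
if not r:
  r=arm.move_linear(W(-47,-31,70),rate=25,f_stop=6); s=arm.sense();f=s["wrist_force"];print(r,F(s["ee_pos"]),f[:2]@ex,f[:2]@ey,f[2])
im=arm.read_camera("wrist");cv2.imwrite("pics/w2.png",im);print(s["t"])
E
```

```text
False [-46.87 -62.92  70.02] [ 0.98  0.52 -0.08]
True [-47.38 -35.74  69.46] 0.5974238855156259 0.6765518021139665 0.03782889516790906
10.0333
```

View pics/w2.png

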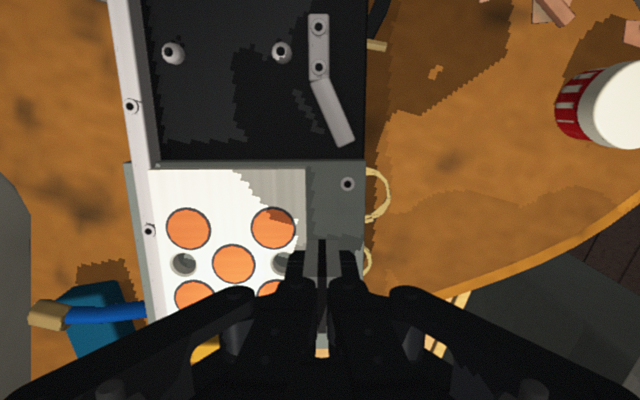

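The plate now lies square against the fence: its side edge at column 305 is parallel to the guide. Next I'll push it from behind with both fingertips.

```bash
python3 - <<'E'
from bench import arm
from h import *
np.set_printoptions(suppress=True,precision=2)
arm.move_linear(W(-47,-48,72),attitude=Q,rate=80)
arm.move_linear(W(-47,-48,112))
arm.move_linear(W(-118,4,112))
arm.set_gripper(18)
r=arm.move_linear(W(-118,4,79),rate=80,f_stop=4);print(r)
s=arm.sense();f=s["wrist_force"];print(F(s["ee_pos"]),f,s["finger_gap"])
if not r:
  r=arm.move_linear(W(-40,4,79),rate=35,f_stop=7); s=arm.sense();f=s["wrist_force"];print(r,F(s["ee_pos"]),f[:2]@ex,f[:2]@ey,f[2])
im=arm.read_camera("wrist");cv2.imwrite("pics/w3.png",im);print(s["t"])
E
```

```text
False
[-118.07    3.87   78.84] [-0.25 -0.33  0.79] 17.631068813764966
False [-40.03   4.04  79.03] -0.9957684645989016 -0.5003926599251293 0.40543134213677057
14.7833
```

View pics/w3.png

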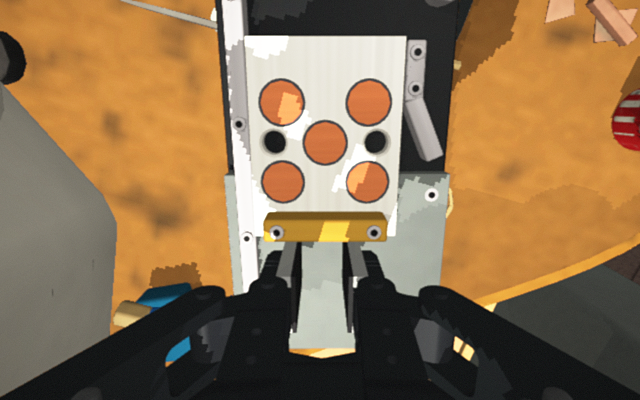

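The plate is square in the channel, with its front past the guide mouth and its bar against both fingertips. I'll keep pushing to the end stop.

```bash
python3 - <<'E'
from bench import arm
from h import *
np.set_printoptions(suppress=True,precision=2)
r=arm.move_linear(W(-6,4,79),rate=25,f_stop=8); s=arm.sense();f=s["wrist_force"];print(r,F(s["ee_pos"]),f[:2]@ex,f[:2]@ey,f[2])
p=F(s["ee_pos"])
arm.move_linear(W(p[0]-6,4,79),rate=40);arm.wait(0.3)
s=arm.sense()
im=arm.read_camera("wrist");cv2.imwrite("pics/w4.png",im);print(s["t"])
t=arm.read_camera("side");cv2.imwrite("pics/s4.png",cv2.resize(t[180:280,310:470],None,fx=5,fy=5,interpolation=cv2.INTER_CUBIC))
import pickle;pickle.dump((s,im),open("w4.pkl","wb"))
E
```

```text
False [-7.74  4.15 79.02] -6.397954088332537 1.3805384784893477 3.250299647281505
16.9833
```

View pics/w4.png

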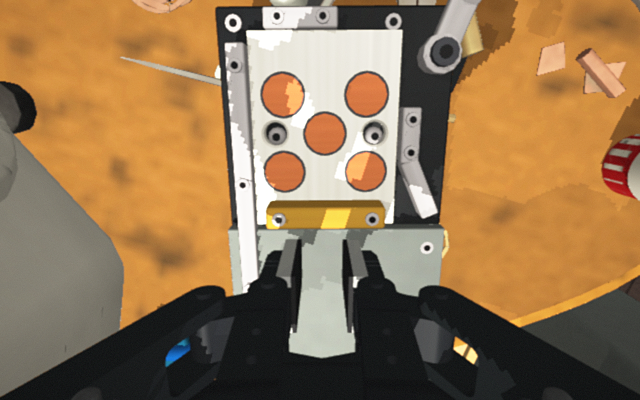

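View pics/s4.png

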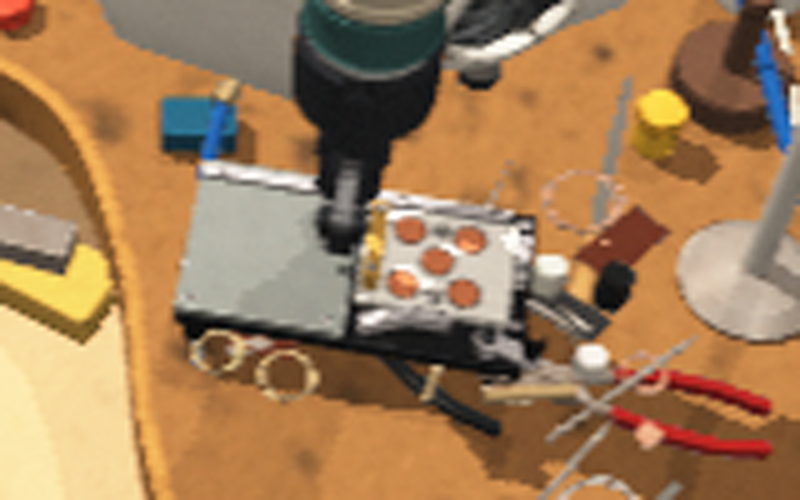

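Both pins show inside the holes at (276,132) and (374,132). To check the plate is down, I'll compare the apparent hole spacing and plate width in w3 (top at 56) and w4.

```bash
python3 - <<'E'
from bench import arm
from h import *
import pickle
np.set_printoptions(suppress=True,precision=2)
a=cv2.imread("pics/w3.png");b=cv2.imread("pics/w4.png")
cv2.imwrite("pics/w4z.png",cv2.resize(b[0:250,210:470],None,fx=3,fy=2.4,interpolation=cv2.INTER_CUBIC))
s,_=pickle.load(open("w4.pkl","rb"));c4=wcal(arm,s)
s3=dict(s);s3["ee_pos"]=np.array(W(-40.03,4.04,79.03));c3=wcal(arm,s3)
for n,im,c in (("w3",a,c3),("w4",b,c4)):
  hsv=cv2.cvtColor(im,cv2.COLOR_BGR2HSV);m=cv2.inRange(hsv,(3,90,60),(18,255,255));m[:, :250]=0;m[:,398:]=0;m[200:]=0
  m=cv2.morphologyEx(m,cv2.MORPH_CLOSE,np.ones((9,9),np.uint8))
  cs,_=cv2.findContours(m,cv2.RETR_EXTERNAL,cv2.CHAIN_APPROX_NONE);e=[]
  for k in cs:
    if cv2.contourArea(k)>500: (x,y),r=cv2.minEnclosingCircle(k);e.append((x,y,r))
  e=sorted(e,key=lambda v:v[1]);print(n,np.array(e))
  for z in (49,56):
    P=[onplane(c,v[:2],z)[:2] for v in e];print(z,[round(float(np.linalg.norm(P[i]-P[j])),2) for i,j in ((0,1),(3,4))] if len(P)==5 else len(P),"ctr",F([*np.mean(P,0),z]))
E
```

```text
w3 [[281.36 102.09  22.21]
 [368.65 102.09  22.21]
 [324.98 142.49  21.03]
 [282.43 181.57  20.43]
 [366.89 181.8   20.59]]
49 [37.62, 38.67] ctr [ 9.2   3.26 49.  ]
56 [35.92, 36.92] ctr [ 9.96  3.33 56.  ]
w4 [[365.94  93.69  21.72]
 [282.2   94.61  21.72]
 [324.5  133.19  20.25]
 [284.11 171.11  19.57]
 [365.5  171.5   19.91]]
49 [35.88, 36.96] ctr [39.8   3.45 49.  ]
56 [34.26, 35.29] ctr [40.38  3.51 56.  ]
```

View pics/w4z.png

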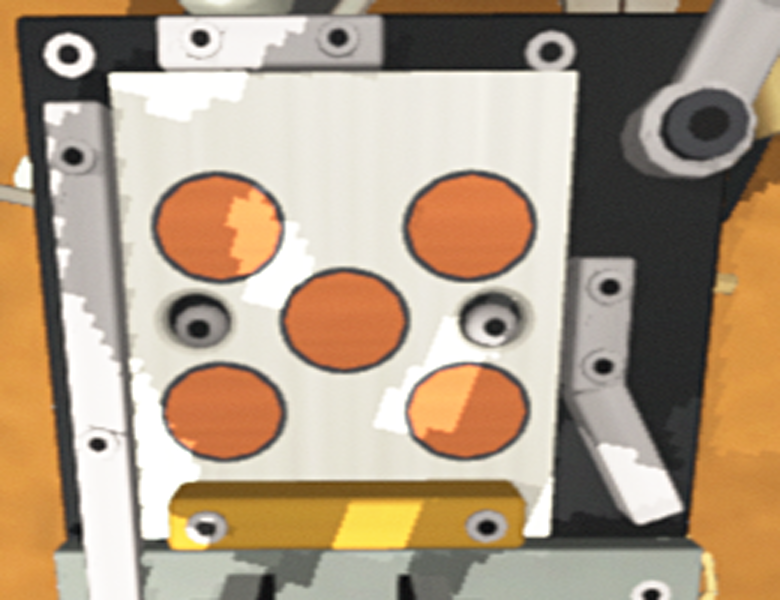

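The blank spacing at top height 49 (35.9/37.0 mm) matches the earlier reading at height 56 (35.9/36.9 mm). So the plate has dropped by the full 7 mm and is seated. Next I'll look at the clamp.

```bash
python3 - <<'E'
from bench import arm
from h import *
import pickle
np.set_printoptions(suppress=True,precision=2)
print("knob est",F([439.2,-337.2,64]),"pivot est",F([444.9,-312.8,46]))
arm.move_linear(W(-16,4,112),attitude=Q)
arm.set_gripper(0)
arm.move_linear(W(15,-70,150))
arm.wait(.2)
s=arm.sense();im=arm.read_camera("wrist");cv2.imwrite("pics/w5.png",im);pickle.dump((s,im),open("w5.pkl","wb"));print(s["t"],F(s["ee_pos"]))
E
```

```text
knob est [ 97.25 -53.81  64.  ] pivot est [ 75.31 -41.7   46.  ]
18.7083 [ 14.42 -69.66 149.45]
```

View pics/w5.png

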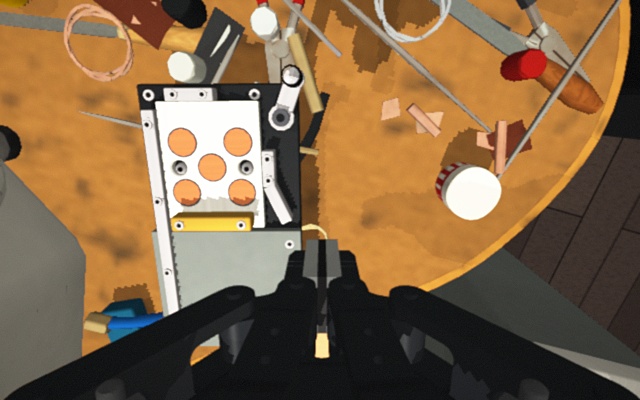

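```bash
python3 - <<'E'
from bench import arm
from h import *
import pickle
np.set_printoptions(suppress=True,precision=2)
s,im=pickle.load(open("w5.pkl","rb"));c=wcal(arm,s)
cv2.imwrite("pics/w5z.png",cv2.resize(im[40:150,230:340],None,fx=5,fy=5,interpolation=cv2.INTER_CUBIC))
k=F(onplane(c,(291,76),78.5));p=F(onplane(c,(281,117),59.5));print(k,p,np.arctan2(k[1]+44,k[0]-72),k-p)
E
```

```text
[ 94.61 -52.65  78.5 ] [ 72.55 -44.51  59.5 ] -0.36520024449378197 [22.06 -8.14 19.  ]
```

View pics/w5z.png

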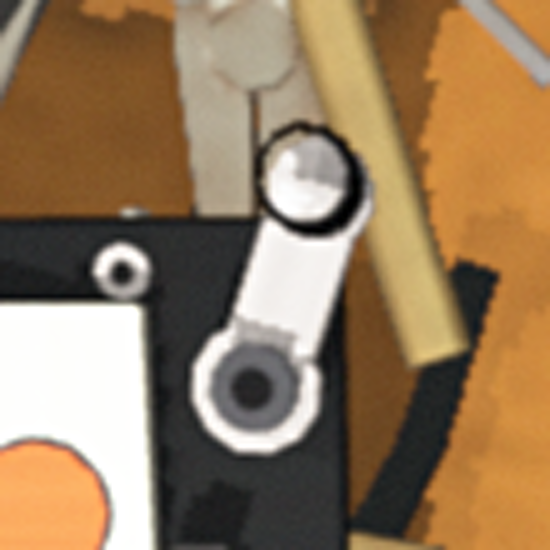

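The knob top is at about (291,76), which gives a radius of 23.5 mm and a clamp angle of about −0.36, both as expected. I'll sweep it round on an arc.

```bash
python3 - <<'E'
from bench import arm
from h import *
import pickle
np.set_printoptions(suppress=True,precision=2)
def P(th,cl=0):
    t=np.array([-np.sin(th),np.cos(th)]);u=np.array([np.cos(th),np.sin(th)])
    D=6+11*abs(t[0])+7*abs(t[1])+cl
    return np.array([72,-44])+24.5*u-D*t
a=P(-.36,7)
arm.move_linear(W(*a,110),attitude=Q)
r=arm.move_linear(W(*a,79),rate=80,f_stop=4);print("down",r)
if not r:
  for th in np.arange(-.36,1.3,.15):
    r=arm.move_linear(W(*P(th),79),rate=45,f_stop=10)
    s=arm.sense();f=s["wrist_force"];print(round(th,2),r,F(s["ee_pos"]),np.array([f[:2]@ex,f[:2]@ey,f[2]]))
    if r: break
im=arm.read_camera("wrist");cv2.imwrite("pics/w6.png",im);print(s["t"])
t=arm.read_camera("side");cv2.imwrite("pics/s6.png",cv2.resize(t[180:280,310:470],None,fx=5,fy=5,interpolation=cv2.INTER_CUBIC))
E
```

```text
down False
-0.36 False [ 89.73 -67.42  79.46] [-0.29  0.26 -0.74]
-0.21 False [ 93.24 -63.52  79.15] [-0.48 -0.25  0.92]
-0.06 False [ 95.95 -58.68  79.04] [-0.03  0.3   0.23]
0.09 False [ 97.8  -55.48  78.98] [-0.41 -1.8  -0.86]
0.24 False [ 99.52 -53.07  78.91] [-0.08 -1.52 -0.81]
0.39 False [100.98 -49.98  78.9 ] [-0.3  -1.33 -1.18]
0.54 False [102.9  -45.78  79.38] [-0.51 -0.64 -0.21]
0.69 False [103.19 -41.89  79.35] [0.89 1.07 0.12]
0.84 False [102.26 -38.03  78.97] [ 0.07 -0.17 -0.01]
0.99 False [101.21 -33.63  78.95] [-0.22 -0.27  0.52]
1.14 False [ 99.35 -29.14  79.1 ] [-0.06  0.19 -0.09]
1.29 False [ 96.42 -25.18  79.1 ] [ 0.43 -0.91 -0.37]
23.125
```

View pics/w6.png

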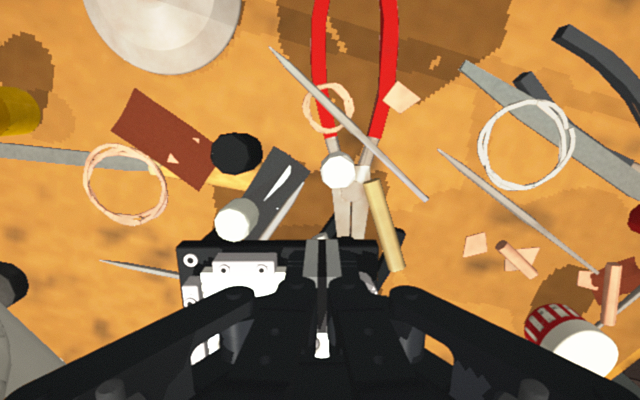

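View pics/s6.png

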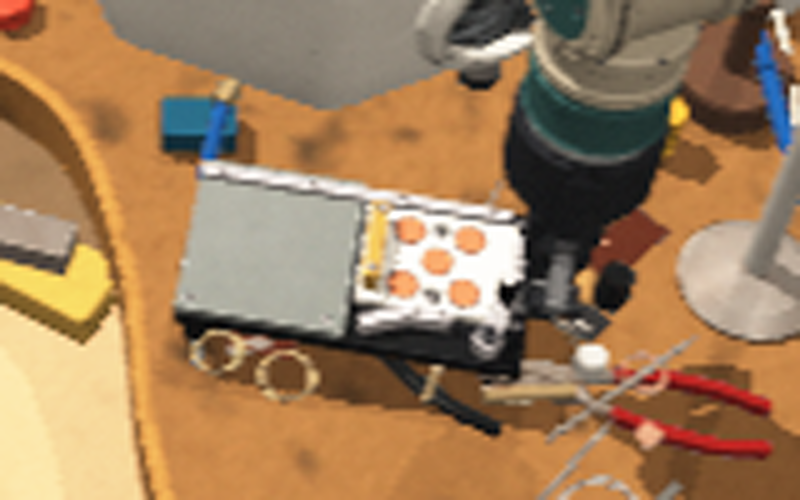

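```bash
python3 - <<'E'
from bench import arm
from h import *
np.set_printoptions(suppress=True,precision=2)
for tgt,fs in [((95,-21),10),((80,-19.5),7)]:
    r=arm.move_linear(W(*tgt,79),rate=25,f_stop=fs)
    s=arm.sense();f=s["wrist_force"];print(r,F(s["ee_pos"]),np.array([f[:2]@ex,f[:2]@ey,f[2]]))
p=F(s["ee_pos"])
arm.move_linear(W(p[0]+12,p[1],79),rate=60)
arm.move_linear(W(p[0]+12,p[1],120))
arm.move_linear(W(0,-50,140))
arm.wait(.2)
s=arm.sense();im=arm.read_camera("wrist");cv2.imwrite("pics/w7.png",im);print(s["t"])
import pickle;pickle.dump((s,im),open("w7.pkl","wb"))
E
```

```text
False [ 95.1  -20.65  79.07] [0.44 0.33 0.05]
True [ 89.06 -19.66  79.47] [ 1.85 -0.54  1.72]
25.825
```

View pics/w7.png

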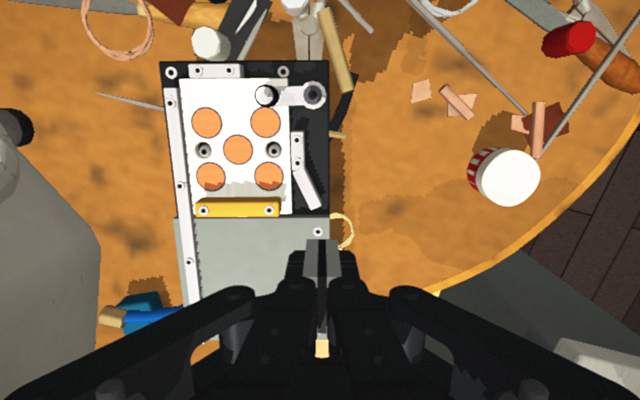

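```bash
python3 - <<'E'
from bench import arm
from h import *
import pickle
np.set_printoptions(suppress=True,precision=2)
s,im=pickle.load(open("w7.pkl","rb"));c=wcal(arm,s)
cv2.imwrite("pics/w7z.png",cv2.resize(im[55:225,150:345],None,fx=4,fy=3.5,interpolation=cv2.INTER_CUBIC))
k=F(onplane(c,(265.3,95),78.5));p=F(onplane(c,(313.2,94.5),59.5));print(k,p,np.arctan2(k[1]-p[1],k[0]-p[0]),np.hypot(*(k-p)[:2]))
E
```

```text
[ 71.51 -20.05  78.5 ] [ 72.25 -44.35  59.5 ] 1.6012911978738946 24.31006060821424
```

View pics/w7z.png

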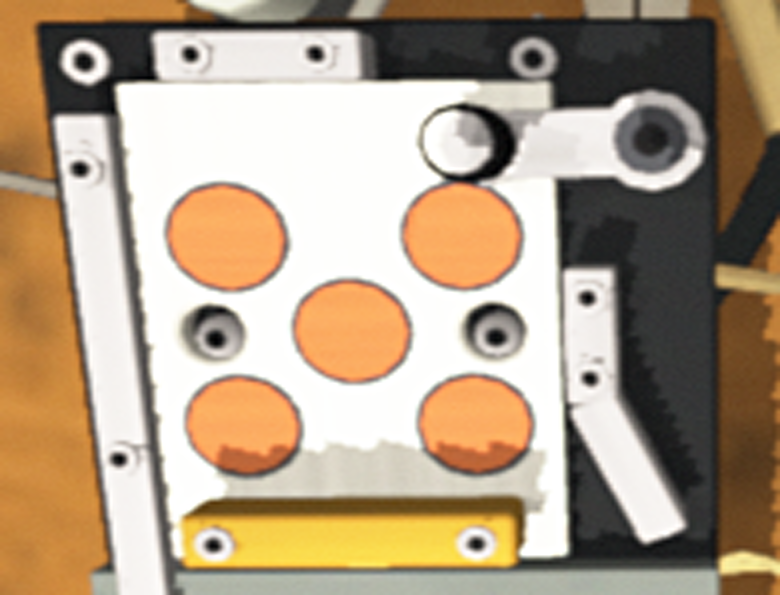

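The clamp reads 1.60, which is at its stop, and the arm lies over the plate's front edge with both pins in their holes. I'll check the bystanders against the first pictures and hand in.

```bash
python3 - <<'E'
from bench import arm
from h import *
b=arm.read_camera("side");a=cv2.imread("pics/side0.png")
d=(cv2.absdiff(a,b).max(2)>60).astype(np.uint8);cs,_=cv2.findContours(d,0,1)
print([cv2.boundingRect(k) for k in cs if cv2.contourArea(k)>60])
s=arm.sense();print(s["t"],s["wrist_force"].round(2))
arm.finish_job()
E
```

```text
[(201, 381, 37, 19), (183, 347, 16, 11), (190, 329, 42, 18), (177, 317, 51, 31), (423, 277, 14, 12), (411, 267, 14, 12), (418, 265, 56, 45), (217, 260, 82, 69), (155, 246, 61, 42), (200, 241, 16, 21), (0, 224, 138, 165), (143, 221, 16, 20), (193, 220, 16, 22), (9, 204, 173, 175), (0, 181, 37, 44), (349, 179, 65, 67), (148, 164, 54, 65), (394, 160, 25, 23), (0, 146, 17, 21), (370, 144, 21, 27), (316, 95, 115, 71), (26, 95, 54, 60), (248, 91, 21, 22), (272, 87, 47, 43), (368, 80, 59, 32), (100, 46, 82, 67), (75, 0, 265, 99), (0, 0, 51, 68)]
25.925 [-0.84 -0.46  0.33]
the job is handed in; nothing more can be done
```

The plate is seated on both pins, the clamp is swung fully over its front edge, and the job is handed in at about 26 s of the 58 s allowed.

**What I did:** I pushed the plate sideways against the fence with closed fingertips. Then I pushed the brass bar with both fingertips until the plate reached the far end of the nest and dropped onto the pins. Last, I swept the clamp knob round on an arc until it met resistance.

**Last checks:**
- **Plate:** both pins show inside the holes. The spacing of the copper blanks matches a top at z = 49, so the plate dropped the full 7 mm and is flush.
- **Plate push:** the 8 N force stop did not trip. The reading at the end of that push was 6.4 N against the stop.
- **Clamp:** it measures 1.60 rad against its stop at 1.6, with the arm over the plate's front edge.
- **Forces:** readings stayed at a few newtons, and the robot was clear of everything at hand-in.
- **Other objects:** the before-and-after picture comparison was inconclusive, because the moved arm and its shadow changed large parts of the view. I felt no contact away from the plate and knob, and I saw no bystander displaced in the pictures I viewed. That is not a measured check of each one.

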